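# Set the bench lug crimper to the blue die and lock its wheel

## Robot

A 6-joint arm with a two-finger parallel gripper is mounted at the origin on a cart in front of the work surface, level with it; the furniture and walls round the work are solid. World frame = base frame: x ahead of the robot, y to its left, z up, the work surface at z = 0. Lengths are in m, angles in degrees, forces in N, time in s.
With the tool pointing down it reaches from about 0.375 to 0.9 m from the base axis. Payload 3.1 kg.
Tool frame: the origin (TCP) lies between the finger pads; the fingertips stand 11 mm ahead of it and the grasp point (between the pads) lies 8 mm behind it; z points along the fingers, y is the line along which they close (so a half turn about z gives the same grasp; the last joint's range is limited). The gripper opens to 87 mm and grips with 3 to 60 N. Pads are 19 mm wide; open, the fingers measure 117 mm over their backs; the gripper's body (75 mm by 190 mm) begins 51 mm behind the grasp point.
Start: joints at [63.913, 30.224, 82.088, -0, 67.689, -10.227], TCP at [0.171, 0.601, 0.205] pointing down, gripper open.
Joint ranges: [-176.69, 176.69], [-43.24, 126.21], [12.49, 139.97], [-82, 262], [0, 151.66], [-163.58, 163.58]. Speed limits (degrees/s): [159.86, 159.86, 180, 180, 180, 180].

## Interface

Orientations are given as a 3x3 rotation matrix whose columns are the frame's x, y, z axes.
In Python, from rig import bot, viewer, workorder, nets gives the robot as it stands. The module is installed in compiled form; this text tells all that it offers.
- The arm moves only by the tool move_arm, never from a script. Its argument "increments" is a list of rows, each a list of 7 numbers: the shift along the tool's x, y, z normalised to -1 to 1, where 1 is 0.3 m, then the turn, a rotation vector about the tool's x, y, z normalised to -1 to 1, where 1 is pi rad, then the opening, from 0 (shut) to 1 (fully open). In form: [[tx, ty, tz, wx, wy, wz, grip], ...]. A call has 1 to 10 rows; each row is the pose to reach, as a shift and turn from the pose commanded when the call began, along the tool's axes at that moment, turning the shorter way round; what a row does not reach only later rows make up. A row lasts 1/12 s, in which the tool goes at most 41.7 mm and 7.16 degrees, less where a joint would pass 70% of its speed; a pose out of reach is approached as far as the arm can. A call with a number of a shift or a turn outside -1 to 1 is refused whole. A call with a gripper value outside its range is refused whole. The fingers move at their own pace and stop on an object; the grip force is fixed at half the most. Time passes only in rows, so rows that repeat a pose let the fingers close. It gives the time, the measured TCP pose, the force, the opening and the grip force at its end, in the units of the state.
- bot.read_state(): the state, without advancing time (a new reading comes with each control period).
- viewer.capture(name): name is "side" or "top" or "wrist"; returns a dict with "image" (480x640x3 uint8, blue, green, red), "K" (3x3 intrinsics, pixels), "eye" and "orientation" of the camera in the world. Camera axes: x right, y up, looking along -z (the intrinsics and any distortion apply to the point x, -y, -z); pixel columns grow to the right and rows downward; lengths in m; the calibration is good to about 2 mm. A picture is of the moment at which its call begins. There is no depth.
- workorder.hand_in(): hands the job in; it is judged then, once.
Trained networks look in the newest picture that a camera, given by its name, has taken for a name from the list of things; names that differ only in an ending like _2 or _b are one class to them, and where a whole thing is asked for, a point or a joint stands for the part that bears it (a point fixed in the world has none). Each returns a list of dicts, best first, with "conf" (0 to 1); they miss things now and then, are a little off and sometimes report something else, mostly with a low value. They report only what shows in the picture. A call takes as long as a camera call.
- nets.find_in(camera, thing): "location" ([column, row] in pixels, amid what is visible of it).
The state is a dict: "time_s": time; "joint_positions": joint angles; "qvel": joint speeds; "tau": joint torques, N m; "position": TCP position; "tcp_rot": TCP orientation; "force": force on the tool from outside, world axes, zero at the start; "moment": the same for the moment, N m; "opening": opening from 0.0 (shut) to 1.0 (fully open); "grasp_force": force on a finger pad.
Only numpy, scipy, OpenCV 4.12 (cv2) and the standard library are available. Lean on these libraries where they do the work, as an engineer would, in place of code of your own. Each camera call takes 0.05 s, during which the arm holds its last target. There are 200 camera calls.

## Task

The bench lug crimper stands on the wrong die and the locking bolt of its die wheel is drawn. Using only the closed fingertips or the outside of the fingers, push the wheel's protruding tabs to step the wheel round until the blue tab clicks into place pointing at the ram, and then push the bolt's red knob fully home so that the wheel is locked. Grasp and lift nothing, do not force the machine, and leave the tape roll, connector and marker beside it where they lie.

Things in the scene. Friction and masses are not known exactly. Their poses are not given: they have to be found in the camera images.
- crimper: Bench lug crimper, fixed to the bench: teal plate 255 x 152 mm (x -75 to 180 mm, top 16 mm high) with a flat steel die wheel, a hydraulic ram and a locking bolt. Origin: on the wheel's vertical axis at bench level; z up. +x points along the ram (yoke with white index line, 68 mm high, from x = 94 mm outwards). The bolt lies towards -y, on a plate ear 60 mm wide reaching to y = -168 mm.
- wheel_top (a point): Centre of the die wheel's top face, 47 mm high; turns with the wheel. Wheel 116 mm across with six plastic tabs, one every 60 degrees, sticking out past the rim: each 10 mm thick, 56 to 88 mm from the axis, 48 to 72 mm high. Anticlockwise from above: blue, yellow, white, green, orange, black. Between tabs a finger has free room, above the wheel or outside its rim down to 20 mm (not at ram or bolt).
- die_wheel (a joint): Wheel angle, rad, anticlockwise from above. The blue tab points at this angle in the crimper's frame: at the ram (+x) at 0 and at every whole turn; it turns without end either way. A detent holds the wheel at each multiple of 60 degrees. About 5 N on a tab starts it; pushed over 36 degrees it snaps on by itself to the next position, let go before 24 it falls back.
- blue_tab (a point): Middle of the outer end of the blue tab, 88 mm from the wheel's axis, 60 mm high; turns with the wheel.
- ram_mark (a point): Fixed point on the crimper on the ram's centre line, 88 mm from the wheel's axis, 60 mm high: the blue tab's end is here when the blue die faces the ram.
- lock_bolt: Locking bolt, a steel bar captive in its guide, with an upright red knob: cylinder 20 mm across, 44 to 74 mm high. Origin: under the knob's axis, 32 mm high. It slides along the crimper's y: origin at y = -140 mm in the crimper's frame when drawn, -120 mm when fully home (knob against the steel strap over the guide). Light push of a few N; stays where left.
- bolt_knob (a point): Middle of the red knob, 60 mm high. The bar and guide under and before it are at most 53 mm high; behind it (away from the wheel) is free room down to 46 mm. At home the bolt's nose stands 11 mm deep in a slot of the wheel's rim; it enters only with the wheel in one of its six positions.
- tape: Loose black tape roll lying flat, 55 mm across, 19 mm high; origin under its centre. To be left alone.
- connector: Loose grey pluggable terminal connector, 19 x 64 x 25 mm, long along its y; origin under its centre. To be left alone.
- marker: Loose black marker pen lying, 126 mm long along its y, 16 mm thick; origin under its centre. To be left alone.

How it is judged:
By the outcome, as a careful person would: the job done as asked, in the order asked, and still so for the second after the job is handed in, with the robot touching nothing.
It also fails if it takes over 58 s, if anything falls off the work surface, if the arm or the gripper's body presses on something with over 40 N, if the wrist force passes 120 N, or if a joint passes its speed limit or range.

## Working session

There is one attempt and no reset: what is moved stays moved. The work goes in short steps, Python scripts to look and compute and a tool call to move; the robot and the scene stay as the last step left them, time stands still between calls to the robot, and variables do not carry over. Pictures are saved under pics/ and viewed, at most 10 in all, crops included, and the job is handed in when it is done.

Besides the shell and the picture viewer there is one more tool, called after "Emit:" in YAML: its name, and indented under it one key for each argument. move_arm: Moves the arm, as the interface text tells. Its arguments: {"type":"object","properties":{"increments":{"type":"array"}},"required":["increments"]}

```bash
mkdir -p pics; cat > h.py <<'E'
import numpy as np, cv2
from rig import bot, viewer, workorder, nets
def cap(n,save=None):
    c=viewer.capture(n)
    if save: cv2.imwrite(f'pics/{save}.png',c['image'])
    return c
def ray(c,px):
    K=np.array(c['K']);d=np.linalg.inv(K)@[px[0],px[1],1.]
    d=np.array(c['orientation'])@[d[0],-d[1],-d[2]]
    return np.array(c['eye']),d
def atz(c,px,z):
    e,d=ray(c,px);return e+d*(z-e[2])/d[2]
def proj(c,p):
    q=np.array(c['orientation']).T@(np.array(p)-c['eye']);K=np.array(c['K'])
    u=K@[q[0],-q[1],-q[2]];return u[:2]/u[2]
E
python3 - <<'E'
from h import *
np.set_printoptions(precision=4,suppress=True)
Z=dict(wheel_top=.047,blue_tab=.06,bolt_knob=.06,ram_mark=.06,crimper=.03,tape=.01,connector=.012,marker=.008)
for cam in ['top','side']:
    c=cap(cam,cam+'1');print(cam,c['eye'],c.keys())
    for t,z in Z.items():
        for r in nets.find_in(cam,t)[:2]: print(t,np.round(r['conf'],2),np.round(r['location'],1),atz(c,r['location'],z))
s=bot.read_state();print(s['time_s'],s['position'],np.array(s['tcp_rot']),s['force'],s['opening'])
E
```

```text
top [0.4489 0.1151 0.9182] dict_keys(['image', 'K', 'eye', 'orientation'])
wheel_top 0.66 [292.9 235.3] [0.571  0.1401 0.047 ]
wheel_top 0.33 [376.9 241.7] [ 0.5644 -0.0063  0.047 ]
blue_tab 0.86 [307.  246.6] [0.5505 0.115  0.06  ]
bolt_knob 0.53 [375.2 240.4] [ 0.5649 -0.0015  0.06  ]
ram_mark 0.72 [299.8 225. ] [0.5874 0.1285 0.06  ]
ram_mark 0.17 [214.8 226.3] [0.5804 0.2728 0.06  ]
tape 0.85 [382.8 287.8] [ 0.4863 -0.0232  0.01  ]
connector 0.69 [215.8 226.1] [0.5882 0.2798 0.012 ]
marker 0.69 [221.8 305.4] [0.4474 0.2622 0.008 ]
marker 0.44 [382.7 288.3] [ 0.4855 -0.0233  0.008 ]
side [ 0.2167 -0.5617  0.6357] dict_keys(['image', 'K', 'eye', 'orientation'])
wheel_top 0.89 [313.8 227. ] [0.5495 0.115  0.047 ]
blue_tab 0.63 [310.3 228.6] [0.5349 0.0988 0.06  ]
bolt_knob 0.6 [358.5 261.9] [ 0.5659 -0.0109  0.06  ]
ram_mark 0.71 [343.2 229.3] [0.5839 0.0726 0.06  ]
crimper 0.6 [339.  229.3] [0.5963 0.1089 0.03  ]
tape 0.59 [306.8 306.4] [ 0.472 -0.018  0.01 ]
connector 0.85 [297.1 188.3] [0.5949 0.2839 0.012 ]
marker 0.75 [224.5 212.6] [0.4384 0.2748 0.008 ]
0.9 [0.1708 0.6012 0.2055] [[-0.9619  0.2733  0.    ]
 [ 0.2733  0.9619  0.    ]
 [-0.      0.     -1.    ]] [-0.3068 -0.7585 -0.2416] 0.9981573355648454
```

View pics/top1.png

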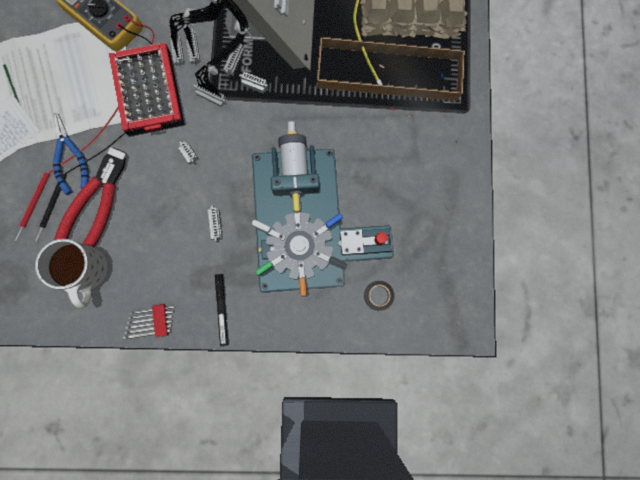

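View pics/side1.png

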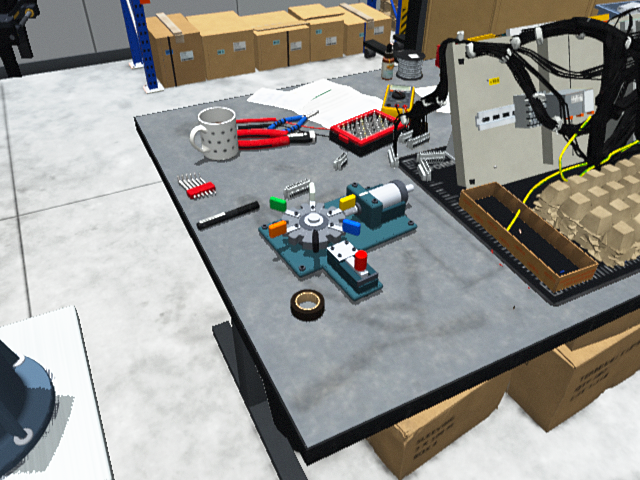

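The top view shows the wheel at about (299,244). Yellow points at the ram (up in the image, about +x world), blue is at (333,220), one step clockwise of it, and the red knob is at (381,239). So one +60° step is needed. The loose things lie clear: tape (379,294), connector (214,223), marker (221,308).

```bash
cat >> h.py <<'E'
R=dict(blue=(105,125),yellow=(22,34),green=(50,80),orange=(8,18))
def blobs(c,z=.06,rect=(235,335,190,300)):
    hsv=cv2.cvtColor(c['image'],cv2.COLOR_BGR2HSV);o={}
    for n,(a,b) in list(R.items())+[('red',(0,4))]:
        m=cv2.inRange(hsv,(a,130,60),(b,255,255))
        if n=='red': m|=cv2.inRange(hsv,(174,130,60),(180,255,255))
        k,l,st,ce=cv2.connectedComponentsWithStats(m)
        o[n]=[(st[i,4],ce[i].round(1),atz(c,ce[i],z).round(4)) for i in range(1,k) if st[i,4]>25]
    return o
E
python3 - <<'E'
from h import *
c=cap('top')
for n,l in blobs(c).items():
    for a in l:
        if 230<a[1][0]<400 and 180<a[1][1]<310: print(n,*a)
im=c['image'][180:310,230:410];cv2.imwrite('pics/t2.png',cv2.resize(im,None,fx=4,fy=4,interpolation=cv2.INTER_CUBIC))
E
```

```text
blue 107 [333.7 220.1] [0.5978 0.0707 0.06  ]
green 46 [263.4 268.7] [0.5108 0.1874 0.06  ]
orange 95 [302.5 286.7] [0.4823 0.1205 0.06  ]
red 113 [380.6 238.2] [ 0.5691 -0.0108  0.06  ]
```

View pics/t2.png

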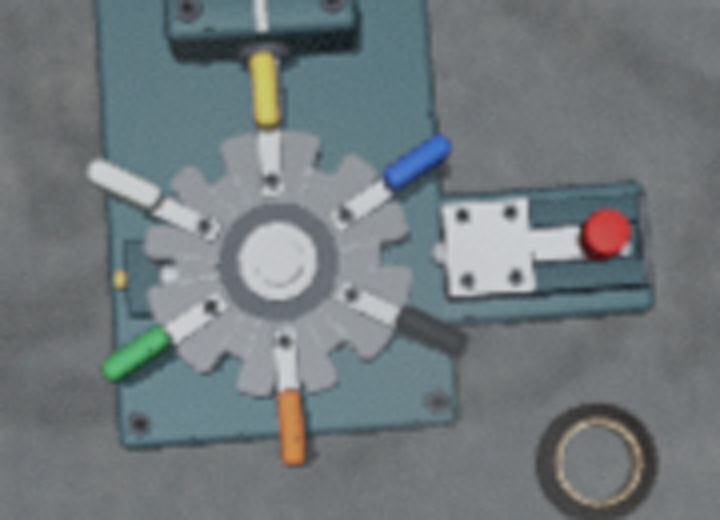

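Blue–green midpoint gives the centre C = (0.554, 0.129). The tab radius is 73 mm and the knob radius 140 mm, both matching the given sizes, and the yaw is about 6.6°. I'll go above the gap beside the orange tab with the fingers closed and the tool aligned to the crimper.

Emit:
move_arm:
  increments:
    - [-0.69,-0.57,0,0,0,0,0]
    - [-0.69,-0.57,0,0,0,0,0]
    - [-0.69,-0.57,0,0,0,0,0]
    - [-0.69,-0.57,0,0,0,0,0]
    - [-0.69,-0.57,0,0,0,0,0]
    - [-0.69,-0.57,0,0,0,0,0]
    - [-0.69,-0.57,0,0,0,0,0]
    - [-0.69,-0.57,0,0,0,0,0]

```text
time_s: 1.62
position: [0.3254, 0.3772, 0.2057]
tcp_rot: [[-0.961, 0.278, 0.001], [0.278, 0.961, -0.001], [-0.001, -0.001, -1.0]]
force: [-0.1, 0.3, 0.4]
opening: 0.478
grasp_force: 0.0
```

Emit:
move_arm:
  increments:
    - [-0.69,-0.57,0,0,0,-0.124,0]
    - [-0.69,-0.57,0,0,0,-0.124,0]
    - [-0.69,-0.57,0,0,0,-0.124,0]
    - [-0.69,-0.57,0,0,0,-0.124,0]
    - [-0.69,-0.57,0,0,0,-0.124,0]
    - [-0.69,-0.57,0,0,0,-0.124,0]
    - [-0.69,-0.57,0,0,0,-0.124,0]
    - [-0.69,-0.57,0,0,0,-0.124,0]
    - [-0.69,-0.57,0,0,0,-0.124,0]

```text
time_s: 2.37
position: [0.4768, 0.1585, 0.2055]
tcp_rot: [[-0.994, -0.109, 0.001], [-0.109, 0.994, 0.001], [-0.001, 0.001, -1.0]]
force: [-0.5, -0.1, -0.5]
opening: 0.007
grasp_force: 0.0
```

```bash
cat >> h.py <<'E'
C=np.array([.5543,.129]);YAW=np.radians(6.6)
def cr(p):
    d=np.array(p)[:2]-C;c,s=np.cos(YAW),np.sin(YAW);return np.array([c*d[0]+s*d[1],-s*d[0]+c*d[1]])*1000
E
python3 - <<'E'
from h import *
c=cap('wrist','w1')
for n,l in blobs(c).items():
    for a in l: print(n,*a,cr(a[2]).round(1))
s=bot.read_state();print(s['time_s'],s['position'],np.round(s['tcp_rot'],3).tolist(),s['force'],s['opening'],cr(s['position']))
E
```

```text
green 536 [353.9 261. ] [0.513 0.188 0.06 ] [-34.2  63.4]
orange 530 [277.6 219.9] [0.4843 0.1208 0.06  ] [-70.5  -0.1]
red 1536 [557.4 168.9] [0.4184 0.3399 0.06  ] [-110.8  225.1]
red 614 [119.7 297.5] [ 0.5683 -0.0104  0.06  ] [  -2.1 -140.1]
red 1372 [612.1 373.9] [0.5959 0.438  0.06  ] [ 76.8 302.2]
2.4167 [0.47544902 0.15944071 0.20532187] [[-0.994, -0.111, -0.001], [-0.111, 0.994, 0.001], [0.001, 0.001, -1.0]] [-0.67992828 -0.03211631  0.41107538] 0.005901367238616075 [-74.82964605  39.30187902]
```

View pics/w1.png

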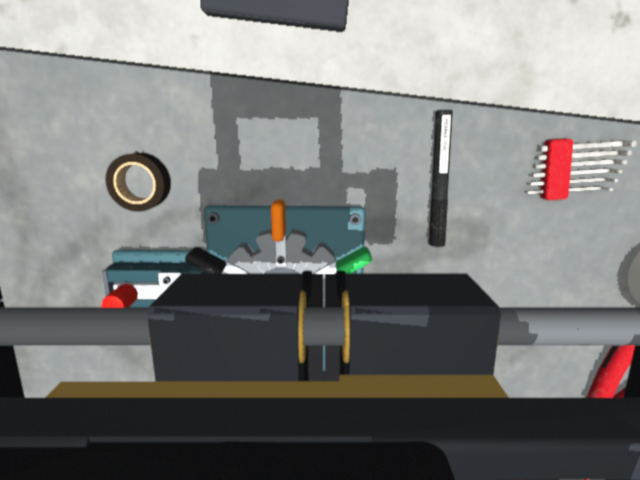

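The wrist view agrees with the top view to within 2 mm: orange at (278,220), green at (354,261), knob at (120,297). The closed fingers sit over the gap between orange and green, so I'll descend there.

Emit:
move_arm:
  increments:
    - [0,0,0.12,0,0,0,0]
    - [0,0,0.24,0,0,0,0]
    - [0,0,0.34,0,0,0,0]
    - [0,0,0.41,0,0,0,0]
    - [0,0,0.45,0,0,0,0]
    - [0,0,0.467,0,0,0,0]
    - [0,0,0.467,0,0,0,0]

```text
time_s: 3.0
position: [0.4738, 0.1606, 0.0644]
tcp_rot: [[-0.993, -0.115, -0.003], [-0.115, 0.993, -0.0], [0.003, 0.0, -1.0]]
force: [-0.5, -0.1, 0.4]
opening: 0.007
grasp_force: 0.0
```

Emit:
move_arm:
  increments:
    - [0,-0.02,0,0,0,0,0]
    - [0,-0.04,0,0,0,0,0]
    - [0,-0.06,0,0,0,0,0]
    - [0,-0.075,0,0,0,0,0]
    - [0,-0.09,0,0,0,0,0]
    - [0,-0.105,0,0,0,0,0]
    - [0,-0.12,0,0,0,0,0]
    - [0,-0.135,0,0,0,0,0]
    - [0,-0.15,0,0,0,0,0]

```text
time_s: 3.75
position: [0.4807, 0.1138, 0.0654]
tcp_rot: [[-0.994, -0.112, 0.0], [-0.112, 0.994, -0.0], [-0.0, -0.0, -1.0]]
force: [-0.9, -0.2, 0.9]
opening: 0.003
grasp_force: 0.0
```

```bash
cat > chk.py <<'E'
from h import *
import sys
c=cap('top')
for n,l in blobs(c).items():
    for a in l:
        if 230<a[1][0]<400 and 180<a[1][1]<310: q=cr(a[2]);print(n,*a[:2],q.round(1),np.degrees(np.arctan2(q[1],q[0])).round(1))
s=bot.read_state();print(s['time_s'],cr(s['position']).round(1),s['position'][2],s['force'])
if len(sys.argv)>1:
    im=c['image'][180:310,230:410];cv2.imwrite(f'pics/{sys.argv[1]}.png',cv2.resize(im,None,fx=4,fy=4,interpolation=cv2.INTER_CUBIC))
E
python3 chk.py t3
```

```text
blue 109 [333.7 220.2] [ 36.4 -63. ] -60.0
red 111 [380.6 238. ] [  -1.2 -140.6] -90.5
3.8 [-74.8  -7.2] 0.06534174851641983 [ 0.11993168 -0.74288611  0.26482534]
```

View pics/t3.png

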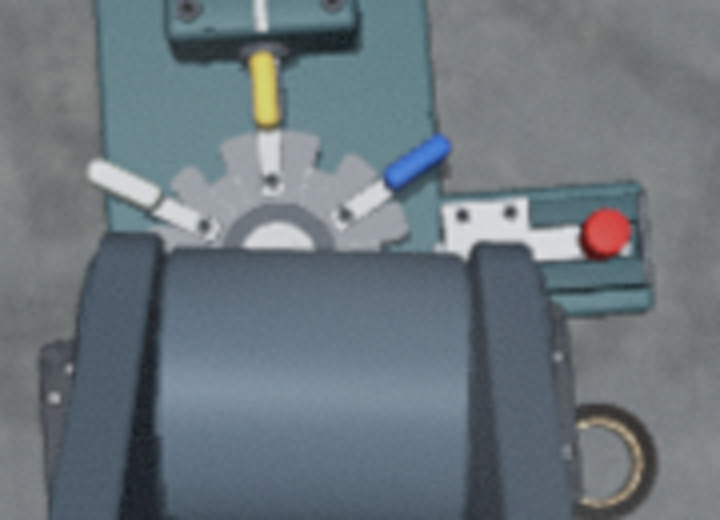

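The top view shows blue unmoved at −60°, with the arm covering the orange tab. I'll check with the side view.

```bash
python3 - <<'E'
from h import *
c=cap('side')
s=bot.read_state();print(s['time_s'],s['position'],proj(c,s['position']))
im=c['image'][140:300,220:420];cv2.imwrite('pics/s2.png',cv2.resize(im,None,fx=4,fy=3.75,interpolation=cv2.INTER_CUBIC))
E
```

```text
3.85 [0.48078098 0.11363871 0.0653301 ] [277.17473941 229.95666702]
```

View pics/s2.png

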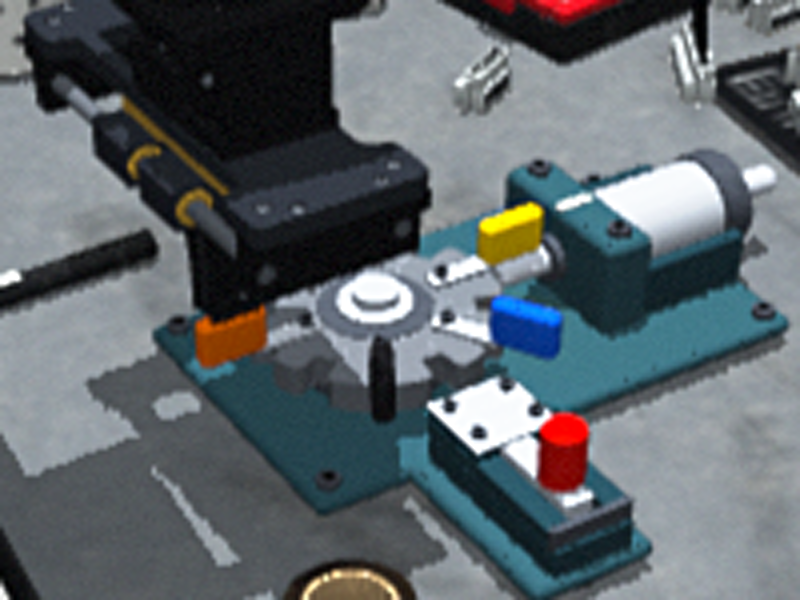

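```bash
python3 - <<'E'
from h import *
c=cap('wrist','w2')
s=bot.read_state();p=np.array(s['position']);Rm=np.array(s['tcp_rot'])
print(c['eye'],Rm.T@(np.array(c['eye'])-p),np.round(Rm.T@c['orientation'],3).tolist())
for d in [(0,0,0),(0,0,.011),(.0095,.015,.011),(.0095,-.015,.011),(.0095,.015,-.03),(.0375,.095,-.059),(.0375,-.095,-.059)]: print(d,proj(c,p+Rm@d).round(0))
for n,l in blobs(c).items():
    for a in l: print(n,*a,cr(a[2]).round(1))
E
```

```text
[0.41005759 0.10549647 0.24498812] [ 0.07113713 -0.0005301  -0.17967541] [[-0.001, 0.966, 0.257], [1.0, 0.001, 0.001], [0.0, 0.257, -0.966]]
(0, 0, 0) [325. 281.]
(0, 0, 0.011) [325. 273.]
(0.0095, 0.015, 0.011) [355. 255.]
(0.0095, -0.015, 0.011) [295. 255.]
(0.0095, 0.015, -0.03) [363. 287.]
(0.0375, 0.095, -0.059) [632. 238.]
(0.0375, -0.095, -0.059) [ 20. 239.]
orange 455 [338.9 262.4] [0.4723 0.1198 0.06  ] [-82.5   0.3]
```

View pics/w2.png

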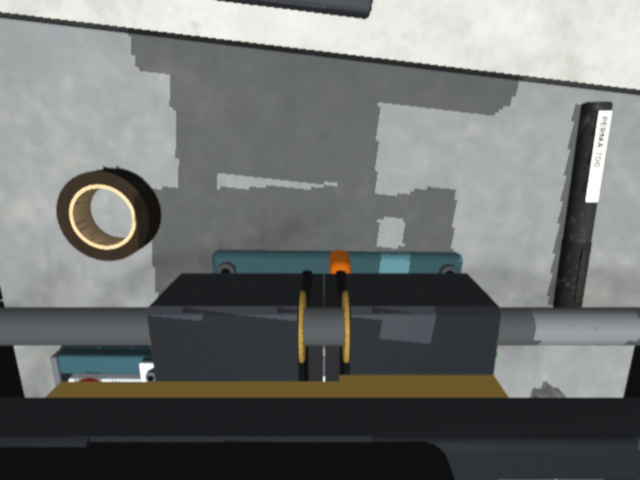

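The wrist view shows the orange tab end at (340,262), unmoved and not hidden by a fingertip, so the fingertips are not where I assumed. I'll compare the finger and body projections in the side view.

```bash
python3 - <<'E'
from h import *
c=cap('side')
s=bot.read_state();p=np.array(s['position']);Rm=np.array(s['tcp_rot'])
f=lambda d:((proj(c,p+Rm@d)-[220,140])*[4,3.75]).round(0)
for x in(-.0375,.0375):
  for y in (-.095,-.0585,.095):
    for z in(-.059,-.02): print((x,y,z),f((x,y,z)))
for d in [(0,0,0),(0,0,.011),(.0095,.015,.011),(.0095,-.015,.011),(-.0095,-.015,.011)]: print(d,f(d))
E
python3 -c "
import cv2
im=cv2.imread('pics/s2.png')[150:400,150:450]
cv2.imwrite('pics/s3.png',cv2.convertScaleAbs(cv2.resize(im,None,fx=2.4,fy=2.4),alpha=2.5,beta=30))"
```

```text
(-0.0375, -0.095, -0.059) [431. 314.]
(-0.0375, -0.095, -0.02) [430. 388.]
(-0.0375, -0.0585, -0.059) [379. 269.]
(-0.0375, -0.0585, -0.02) [379. 342.]
(-0.0375, 0.095, -0.059) [189. 103.]
(-0.0375, 0.095, -0.02) [194. 173.]
(0.0375, -0.095, -0.059) [260. 377.]
(0.0375, -0.095, -0.02) [264. 453.]
(0.0375, -0.0585, -0.059) [211. 329.]
(0.0375, -0.0585, -0.02) [216. 403.]
(0.0375, 0.095, -0.059) [ 32. 151.]
(0.0375, 0.095, -0.02) [ 41. 222.]
(0, 0, 0) [228. 337.]
(0, 0, 0.011) [229. 356.]
(0.0095, 0.015, 0.011) [191. 346.]
(0.0095, -0.015, 0.011) [227. 381.]
(-0.0095, -0.015, 0.011) [266. 367.]
```

View pics/s3.png

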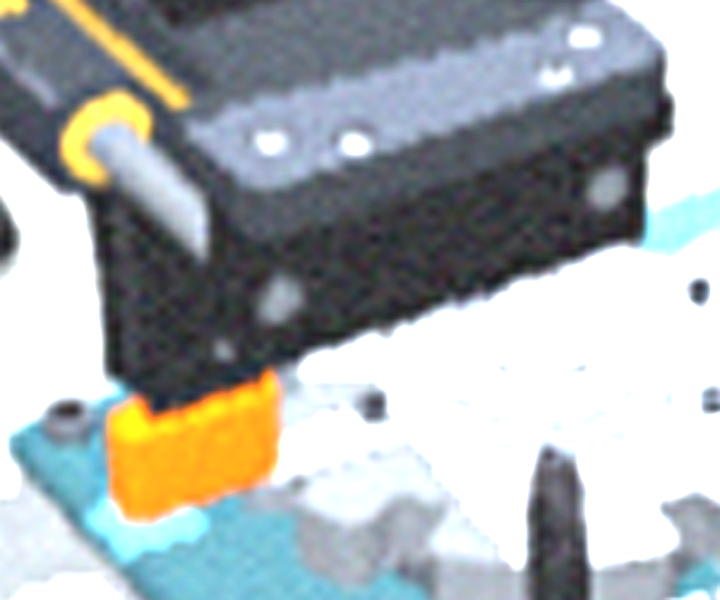

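The side view shows the gripper body at its predicted place, but no fingertip at the predicted place behind the tab (crop (229,356)). I'll raise the arm and compare shut, half and fully open fingers in one montage.

Emit:
move_arm:
  increments:
    - [0,0,-0.12,0,0,0,0]
    - [0,0,-0.24,0,0,0,0]
    - [0,0,-0.35,0,0,0,0]
    - [0,0,-0.4,0,0,0,0]
    - [0,0,-0.4,0,0,0,0]
    - [0,0,-0.4,0,0,0,0]

```text
time_s: 4.45
position: [0.4809, 0.1147, 0.186]
tcp_rot: [[-0.994, -0.113, 0.002], [-0.113, 0.994, 0.0], [-0.002, -0.0, -1.0]]
force: [-0.5, -1.2, -0.9]
opening: 0.002
grasp_force: 0.0
```

```bash
cat > snap.py <<'E'
from h import *
import sys
s=bot.read_state();p=np.array(s['position']);Rm=np.array(s['tcp_rot'])
print(s['time_s'],p,cr(p),s['opening'],s['grasp_force'])
for k,w,h in(('side',200,160),('wrist',640,480)):
    c=cap(k);im=c['image'];t=proj(c,p+Rm@[0,0,.011]);print(k,t)
    if k=='side':
        a,b=int(t[0])-100,int(t[1])-110;im=im[b:b+160,a:a+200]
        for d in((0,0,.011),(0,0,0)):
            q=proj(c,p+Rm@d)-[a,b];im[int(q[1]),int(q[0])]=(0,0,255)
    cv2.imwrite(f'pics/raw_{k}_{sys.argv[1]}.png',im)
E
python3 snap.py shut
```

```text
4.45 [0.48085874 0.11466492 0.18601408] [-74.60218028  -5.79895373] 0.0015430433501610226 0.0
side [274.07414214 173.81339655]
wrist [324.21107826 276.05534719]
```

Emit:
move_arm:
  increments:
    - [0,0,0,0,0,0,1]
    - [0,0,0,0,0,0,1]
    - [0,0,0,0,0,0,1]
    - [0,0,0,0,0,0,1]
    - [0,0,0,0,0,0,1]
    - [0,0,0,0,0,0,1]
    - [0,0,0,0,0,0,1]
    - [0,0,0,0,0,0,1]
    - [0,0,0,0,0,0,1]
    - [0,0,0,0,0,0,1]

```text
time_s: 5.38
position: [0.4806, 0.1144, 0.1854]
tcp_rot: [[-0.994, -0.112, 0.0], [-0.112, 0.994, 0.0], [-0.0, 0.0, -1.0]]
force: [-0.1, -0.4, -0.4]
opening: 0.679
grasp_force: 0.0
```

```bash
python3 snap.py open; python3 - <<'E'
import cv2,numpy as np
g=lambda k,n:cv2.convertScaleAbs(cv2.resize(cv2.imread(f'pics/raw_{k}_{n}.png'),(400,300),interpolation=cv2.INTER_AREA if k=='wrist' else cv2.INTER_CUBIC),alpha=1.7,beta=15)
cv2.imwrite('pics/m1.png',np.vstack([np.hstack([g(k,'shut'),g(k,'open')]) for k in('side','wrist')]))
E
```

```text
5.3833 [0.48061671 0.11437114 0.18539284] [-74.87636899  -6.06296445] 0.6791516524492167 0.0
side [274.00887152 174.28753056]
wrist [324.26759465 273.30603268]
```

View pics/m1.png

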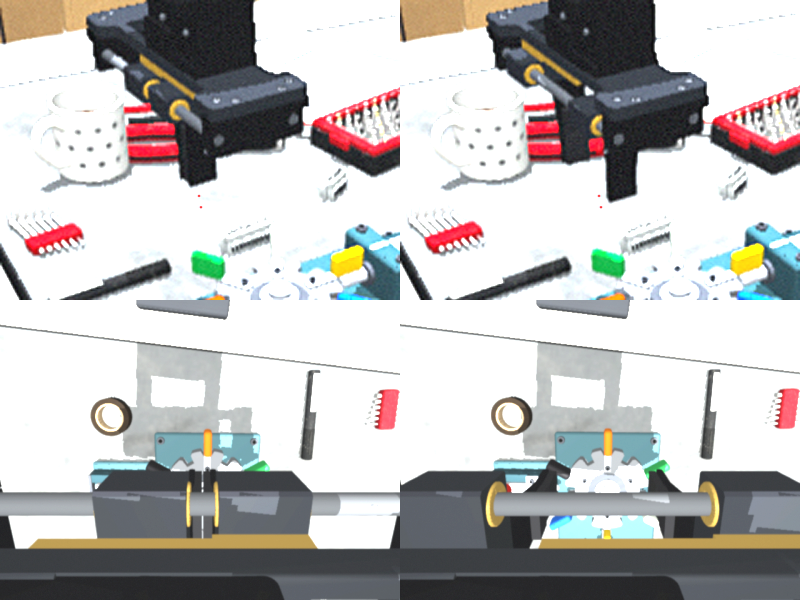

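The fingers reach about 34 mm less far than the text says. In the side view the shut tip is at montage (200,182), against a predicted row of about 215. At the claimed height the tips therefore passed over the 72 mm tabs without touching, which fits the near-zero force. The wrist and top views agree on scale, so the arm pose is right. I'll take the tip as 23 mm behind the TCP and use TCP z ≈ 0.037 for tips at about 60 mm.

Emit:
move_arm:
  increments:
    - [0,0.08,0,0,0,0,0]
    - [0,0.155,0,0,0,0,0]
    - [0,0.155,0,0,0,0,0]
    - [0,0.155,0,0,0,0,0]
    - [0,0.155,0,0,0,0,0]
    - [0,0.155,0,0,0,0,0]
    - [0,0.155,0,0,0,0,0]
    - [0,0.155,0,0,0,0,0]
    - [0,0.155,0,0,0,0,0]

```text
time_s: 6.23
position: [0.4755, 0.16, 0.1854]
tcp_rot: [[-0.994, -0.112, 0.0], [-0.112, 0.994, -0.0], [-0.0, -0.0, -1.0]]
force: [0.6, 1.2, 0.2]
opening: 0.267
grasp_force: 0.0
```

Emit:
move_arm:
  increments:
    - [0,0,0.12,0,0,0,0]
    - [0,0,0.24,0,0,0,0]
    - [0,0,0.34,0,0,0,0]
    - [0,0,0.4,0,0,0,0]
    - [0,0,0.43,0,0,0,0]
    - [0,0,0.46,0,0,0,0]
    - [0,0,0.48,0,0,0,0]
    - [0,0,0.495,0,0,0,0]
    - [0,0,0.495,0,0,0,0]

```text
time_s: 6.98
position: [0.4757, 0.1606, 0.0368]
tcp_rot: [[-0.994, -0.113, 0.0], [-0.113, 0.994, 0.0], [-0.0, -0.0, -1.0]]
force: [-0.5, -0.2, 0.6]
opening: 0.007
grasp_force: 0.0
```

```bash
python3 - <<'E'
from h import *
s=bot.read_state();p=np.array(s['position']);print(p,cr(p),s['force'],s['opening'])
# tip row from earlier shut frame: dark column profile around tip
im=cv2.imread('pics/raw_side_shut.png',0);m=(im<60).astype(int)
for col in range(90,112,3): r=np.where(m[60:130,col])[0];print(col,r.max()+60 if len(r) else None,end=' | ')
E
```

```text
[0.475677   0.16056881 0.03684273] [-74.47351517  40.39629451] [-0.45977037 -0.16473553  0.58927992] 0.0070417390220601376
90 94 | 93 96 | 96 98 | 99 97 | 102 96 | 105 95 | 108 83 | 111 83 |
```

Emit:
move_arm:
  increments:
    - [0,-0.02,0,0,0,0,0]
    - [0,-0.04,0,0,0,0,0]
    - [0,-0.06,0,0,0,0,0]
    - [0,-0.08,0,0,0,0,0]
    - [0,-0.09,0,0,0,0,0]
    - [0,-0.1,0,0,0,0,0]
    - [0,-0.11,0,0,0,0,0]

```text
time_s: 7.57
position: [0.4793, 0.1279, 0.0372]
tcp_rot: [[-0.994, -0.112, 0.001], [-0.112, 0.994, 0.001], [-0.001, 0.001, -1.0]]
force: [-1.1, 5.4, 3.5]
opening: 0.008
grasp_force: 2.2
```

```bash
python3 chk.py
```

```text
blue 114 [331.2 216.4] [ 43.4 -59.4] -53.9
red 113 [380.6 238.2] [  -1.4 -140.6] -90.6
7.6167 [-74.6   7.1] 0.037118244962871895 [-0.31143079  3.34297319  3.02639136]
```

Contact is made and the wheel has turned 6°. I'll continue gently.

Emit:
move_arm:
  increments:
    - [0,-0.012,0,0,0,0,0]
    - [0,-0.024,0,0,0,0,0]
    - [0,-0.036,0,0,0,0,0]
    - [0,-0.048,0,0,0,0,0]
    - [-0.003,-0.06,0,0,0,0,0]
    - [-0.006,-0.072,0,0,0,0,0]
    - [-0.01,-0.084,0,0,0,0,0]
    - [-0.014,-0.096,0,0,0,0,0]
    - [-0.018,-0.106,0,0,0,0,0]

```text
time_s: 8.37
position: [0.488, 0.0962, 0.0367]
tcp_rot: [[-0.994, -0.113, -0.001], [-0.113, 0.994, -0.001], [0.001, -0.001, -1.0]]
force: [0.4, 0.4, 1.0]
opening: -0.001
grasp_force: 0.0
```

```bash
python3 chk.py
```

```text
blue 105 [314.3 204.5] [ 66.4 -32. ] -25.8
red 102 [380.9 237.8] [  -0.8 -141.2] -90.3
8.4167 [-69.1 -25.5] 0.03673313271929657 [-0.199193   -0.22235846  0.4250856 ]
```

Emit:
move_arm:
  increments:
    - [-0.004,-0.01,0,0,0,0,0]
    - [-0.008,-0.02,0,0,0,0,0]
    - [-0.012,-0.028,0,0,0,0,0]
    - [-0.014,-0.032,0,0,0,0,0]
    - [-0.014,-0.032,0,0,0,0,0]
    - [-0.014,-0.032,0,0,0,0,0]
    - [-0.014,-0.032,0,0,0,0,0]
    - [-0.014,-0.032,0,0,0,0,0]

```text
time_s: 9.08
position: [0.4931, 0.0878, 0.0368]
tcp_rot: [[-0.994, -0.113, -0.0], [-0.113, 0.994, -0.0], [0.0, -0.0, -1.0]]
force: [-0.0, -0.1, -0.2]
opening: 0.006
grasp_force: 0.0
```

```bash
python3 chk.py
```

```text
blue 91 [295.7 201.9] [73.6 -0.6] -0.4
red 31 [382.1 234.6] [   4.5 -143.9] -88.2
9.1333 [-65.5 -33.9] 0.036844077594333384 [ 0.27914462 -0.16330772  0.39771701]
```

Blue has clicked in at 0°. Next I raise the arm, go behind the knob and descend.

Emit:
move_arm:
  increments:
    - [0,0,-0.1,0,0,0,0]
    - [0,0,-0.2,0,0,0,0]
    - [0,0,-0.27,0,0,0,0]
    - [-0.05,-0.1,-0.3,0,0,0,0]
    - [-0.1,-0.2,-0.3,0,0,0,0]
    - [-0.15,-0.32,-0.3,0,0,0,0]
    - [-0.2,-0.43,-0.3,0,0,0,0]
    - [-0.218,-0.475,-0.3,0,0,0,0]
    - [-0.218,-0.475,-0.3,0,0,0,0]
    - [-0.218,-0.475,-0.3,0,0,0,0]

```text
time_s: 9.97
position: [0.5735, -0.0464, 0.1264]
tcp_rot: [[-0.994, -0.111, -0.002], [-0.111, 0.994, 0.001], [0.002, 0.001, -1.0]]
force: [-0.8, -0.6, 0.0]
opening: 0.005
grasp_force: 0.0
```

```bash
python3 chk.py
```

```text
blue 88 [295.8 201.7] [73.9 -0.7] -0.5
10.0167 [  -1.8 -175.4] 0.12628295908506865 [-0.64308103  0.08630363  0.01924654]
```

Emit:
move_arm:
  increments:
    - [-0.005,0,0.1,0,0,0,0]
    - [-0.005,0,0.18,0,0,0,0]
    - [-0.005,0,0.23,0,0,0,0]
    - [-0.005,0,0.265,0,0,0,0]
    - [-0.005,0,0.285,0,0,0,0]
    - [-0.005,0,0.297,0,0,0,0]
    - [-0.005,0,0.297,0,0,0,0]

```text
time_s: 10.6
position: [0.5754, -0.0456, 0.0376]
tcp_rot: [[-0.994, -0.113, -0.001], [-0.113, 0.994, 0.0], [0.001, 0.0, -1.0]]
force: [-0.1, 0.5, 0.2]
opening: 0.006
grasp_force: 0.0
```

Emit:
move_arm:
  increments:
    - [0,0.01,0,0,0,0,0]
    - [0,0.02,0,0,0,0,0]
    - [0,0.03,0,0,0,0,0]
    - [0,0.04,0,0,0,0,0]
    - [0,0.05,0,0,0,0,0]
    - [0,0.06,0,0,0,0,0]
    - [0,0.07,0,0,0,0,0]
    - [0,0.08,0,0,0,0,0]
    - [0,0.085,0,0,0,0,0]

```text
time_s: 11.35
position: [0.573, -0.0207, 0.0379]
tcp_rot: [[-0.994, -0.113, 0.0], [-0.113, 0.994, -0.0], [-0.0, -0.0, -1.0]]
force: [0.3, -0.7, 1.0]
opening: 0.005
grasp_force: 0.5
```

Emit:
move_arm:
  increments:
    - [0,0.007,0,0,0,0,0]
    - [0,0.014,0,0,0,0,0]
    - [0,0.02,0,0,0,0,0]
    - [0,0.025,0,0,0,0,0]
    - [0,0.03,0,0,0,0,0]
    - [0,0.03,0,0,0,0,0]

```text
time_s: 11.85
position: [0.5718, -0.0117, 0.0377]
tcp_rot: [[-0.994, -0.113, -0.0], [-0.113, 0.994, 0.0], [0.0, 0.0, -1.0]]
force: [-0.0, -0.1, 0.3]
opening: 0.002
grasp_force: 0.1
```

Emit:
move_arm:
  increments:
    - [0,0.003,0,0,0,0,0]
    - [0,0.006,0,0,0,0,0]
    - [0,0.006,0,0,0,0,0]

```text
time_s: 12.1
position: [0.5716, -0.0101, 0.0377]
tcp_rot: [[-0.994, -0.112, -0.0], [-0.112, 0.994, 0.0], [0.0, 0.0, -1.0]]
force: [0.7, 0.1, 0.7]
opening: 0.004
grasp_force: 0.1
```

```bash
cat > knob.py <<'E'
from h import *
s=bot.read_state();print(s['time_s'],cr(s['position']),s['force'])
for k in('side','top'):
    c=cap(k)
    for a in blobs(c)['red']:
        q=cr(a[2])
        if abs(q[0])<40 and -180<q[1]<-90: print(k,*a[:2],q)
c=cap('side');P=lambda x,y:np.append(C+np.array([[np.cos(YAW),-np.sin(YAW)],[np.sin(YAW),np.cos(YAW)]])@[x,y],.06)
print(proj(c,P(0,-.14)),proj(c,P(0,-.12)))
E
python3 knob.py
```

```text
12.1 [   1.18636454 -140.15692431] [0.73484809 0.13414905 0.68156615]
side 78 [350.1 254.4] [  -5.25273367 -118.48147023]
[360.73801218 260.76338851] [353.28108497 253.79404925]
```

Emit:
move_arm:
  increments:
    - [0,0.003,0,0,0,0,0]
    - [0,0.006,0,0,0,0,0]
    - [0,0.006,0,0,0,0,0]

```text
time_s: 12.5
position: [0.5714, -0.0085, 0.0377]
tcp_rot: [[-0.994, -0.113, -0.0], [-0.113, 0.994, -0.0], [0.0, -0.0, -1.0]]
force: [-0.5, -0.9, -0.0]
opening: 0.004
grasp_force: 0.5
```

Emit:
move_arm:
  increments:
    - [0,0.003,0,0,0,0,0]
    - [0,0.006,0,0,0,0,0]
    - [0,0.006,0,0,0,0,0]

```text
time_s: 12.75
position: [0.5718, -0.008, 0.038]
tcp_rot: [[-0.994, -0.114, 0.001], [-0.114, 0.994, -0.002], [-0.001, -0.002, -1.0]]
force: [0.1, -5.7, 0.5]
opening: 0.003
grasp_force: 2.8
```

Emit:
move_arm:
  increments:
    - [0,0.003,0,0,0,0,0]
    - [0,0.005,0,0,0,0,0]
    - [0,0.005,0,0,0,0,0]

```text
time_s: 13.0
position: [0.572, -0.0078, 0.0382]
tcp_rot: [[-0.993, -0.114, 0.002], [-0.114, 0.993, -0.004], [-0.001, -0.004, -1.0]]
force: [-1.0, -9.1, 1.3]
opening: 0.01
grasp_force: 4.6
```

The knob is at a hard stop: force rises to 9 N with no further motion. I'll back off, raise clear and check.

Emit:
move_arm:
  increments:
    - [0,-0.03,0,0,0,0,0]
    - [0,-0.06,0,0,0,0,0]
    - [0,-0.08,-0.08,0,0,0,0]
    - [0,-0.1,-0.2,0,0,0,0]
    - [0,-0.22,-0.32,0,0,0,0]
    - [0,-0.35,-0.4,0,0,0,0]
    - [0.1,-0.45,-0.4,0,0,0,0]
    - [0.1,-0.5,-0.4,0,0,0,0]
    - [0.1,-0.5,-0.4,0,0,0,0]

```text
time_s: 13.75
position: [0.5583, -0.1627, 0.159]
tcp_rot: [[-0.994, -0.107, 0.003], [-0.107, 0.994, -0.003], [-0.003, -0.003, -1.0]]
force: [-0.1, 0.5, -0.0]
opening: 0.005
grasp_force: 0.0
```

```bash
python3 knob.py; python3 chk.py t9
```

```text
13.75 [ -29.5761676  -290.25328448] [-0.07944658  0.47662299 -0.04201093]
side 219 [353.2 253.2] [   0.75347778 -118.77374403]
top 111 [369.3 238.6] [  -0.50425043 -120.94356424]
[360.73801218 260.76338851] [353.28108497 253.79404925]
blue 90 [295.7 201.8] [73.8 -0.6] -0.5
red 111 [369.3 238.6] [  -0.5 -120.9] -90.2
13.95 [ -29.3 -284.2] 0.15723256228605653 [-0.18651908  0.61607669  0.53201761]
```

View pics/t9.png

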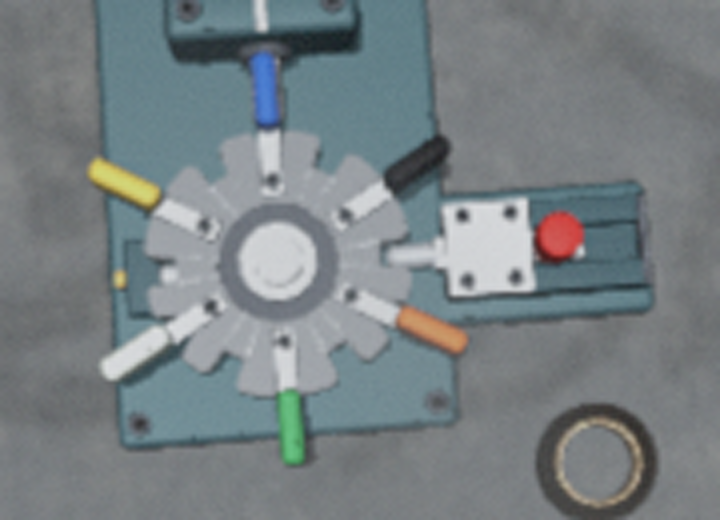

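The blue tab points at the ram (crop (265,90)). The knob is against the strap with the bolt's nose in the slot (crop (390,253)), and the tape is unmoved. I'm handing in.

```bash
python3 -c "
from rig import workorder;print(workorder.hand_in())"
```

```text
the job is handed in; nothing more can be done
None
```

The wheel was stepped 60° so the blue tab clicked in pointing at the ram, the bolt was pushed fully home to its stop (about 9 N), and the job is handed in; the fingers proved about 34 mm shorter than stated, so the first pass went over the tabs without touching.

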